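Take the welded tee bracket off its tilted fixture

ROBOT

A 6-joint arm with a two-finger parallel gripper is mounted at the origin on the work surface. World frame = base frame: x ahead of the robot, y to its left, z up, the work surface at z = 0. Lengths are in mm, angles in rad, forces in N, time in s.
With the tool pointing down it reaches from about 350 to 975 mm from the base axis. Payload 7.1 kg.
Tool frame: the origin (TCP) lies at the very end of the fingers, on their centre line; the grasp point (between the pads) lies 19 mm behind it; z points along the fingers, y is the direction in which the jaws open and shut (so a half turn about z gives the same grasp; the last joint's range is limited). The gripper opens to 88 mm and grips with 3 to 60 N. Pads are 20 mm wide; open, the fingers measure 115 mm over their backs; the gripper's body (75 mm by 178 mm) begins 61 mm behind the grasp point.
Start: joints at [-1.189, 0.423, 1.63, -0, 1.089, -0.019], TCP at [243.862, -575.444, 201.475] pointing down, gripper open.
Joint ranges: [-3, 3], [-0.9, 2.11], [0.09, 2.58], [-1.31, 4.45], [0.11, 2.69], [-2.54, 2.54]. Speed limits (rad/s): [2.39, 2.39, 3.01, 3.14, 3.14, 3.14].

INTERFACE

Orientations are given as a rotation vector (axis times angle).
In Python, from workcell import * gives the robot as it stands.
- The arm moves only by the tool play_rows, never from a script. Its argument "plan" is text: rows parted by semicolons, each of 7 numbers parted by spaces: the finger opening in cm, from 0 to 8.78, then the shift along the tool's x, y, z in cm, then the turn, a rotation vector about the tool's x, y, z in degrees. A call has 1 to 20 rows; each row shifts and turns the commanded pose from where the row before left it, along the tool's axes as they then stand; what a row does not reach is not made up. A row lasts 1/8 s, in which the tool goes at most 62.5 mm and 10.7 degrees, less where a joint would pass 70% of its speed; a pose out of reach is approached as far as the arm can. A call is refused whole if a number of a shift passes 6.25 or a number of a turn 10.7, either way. A call with a gripper value outside its range is refused whole. The fingers move at their own pace and stop on an object; the grip force is fixed at half the most. Time passes only in rows, so rows that do not move let the fingers close. It gives the time, the measured TCP pose, the force and the opening at its end, in the units of the state.
- get_obs(): the state, without advancing time (a new reading comes with each control period).
- get_image(name): name is "side" or "top" or "wrist"; returns a dict with "pixels" (400x640x3 uint8, red, green, blue), "range_z" (400x640 float32, mm along the optical axis (not along the pixel's ray), 0 where there is no reading), "fx", "fy", "cx", "cy" (pixels), "eye" and "attitude" of the camera in the world. Camera axes: x right, y down, z forward; pixel columns grow to the right and rows downward; lengths in mm; the calibration is good to about 2 mm. The wrist camera is an equidistant fisheye: a pixel r from the principal point sees the ray r / f radians off the axis. A picture is of the moment at which its call begins.
- close_job(): hands the job in, once; it reports no verdict.
The state is a dict: "t": time; "qpos": joint angles; "qvel": joint speeds; "joint_torque": joint torques, N m; "ee_pos": TCP position; "orientation": TCP orientation; "ft_force": force on the tool from outside, world axes, zero at the start; "moment": the same for the moment, N m; "width": finger opening in mm.
Only numpy, scipy, OpenCV 4.12 (cv2) and the standard library are available. Lean on these libraries where they do the work, as an engineer would, in place of code of your own. Each camera call takes 0.05 s, during which the arm holds its last target. There are 200 camera calls.

TASK

Swing the yellow hold-down clamp on the tilted welding fixture clear of the welded aluminium tee bracket, then lift the bracket straight off its two locating pins, along the pins and square to the sloping fixture face, without cocking it. Set it down, without letting it fall, flat with its fin upright inside the blue tray, and leave the scrap piece in the red tray and the other things on the bench where they are.

Things in the scene. Friction and masses are not known exactly. Their poses are not given: they have to be found in the camera images.
- nest: fixed steel fixture face, 190 (x) x 255 (y) mm, sloping at 30 deg from level, down towards the robot's right, about 100 mm above the bench. Origin on the face, in the middle of the bracket's seat. z: outward normal, along the pins; x: up the slope; y: level, roughly towards the robot. Two brass pins, 12 mm thick, stand 40 mm proud of the face at (x, y) = (-26, -55) and (26, 55) mm
- clamp (a joint): yellow clamp bar 115 x 22 mm, turning about its middle on an axis along the nest's z. 0: locked, nose to the nest's -y, 3.5 mm above the bracket's plate, handle to +y. Grows to 1.65 rad as the handle swings to the nest's +x (up the slope) and the nose to -x; clear of the bracket from about 1.2. Starts at 0 to 0.3; stiff: about 3 N at the handle; stays where left
- clamp_pivot (a point): point on the clamp's turning axis, at the level of the fixture face; at x = -24, y = 107 mm in the nest's frame
- clamp_handle (a point): middle of the clamp's red round handle, 22 mm in diameter, 45 mm long, standing along the nest's z. It lies 47 mm from the turning axis and 53 mm above the fixture face; handle top 76 mm above the face
- bracket_center (a point): centre, half-way up, of the loose aluminium tee bracket, 0.3 to 0.55 kg: plate 90 (x) x 150 (y) x 8 mm with two 15 mm holes over the pins; fin 8 mm thick (x), 80 mm long (y), rising 62 mm (z) from the plate's middle. The point is inside the fin, 35 mm above the underside and 35 mm below the top. Starts seated on the face, axes as the nest's, so the fin leans 30 deg
- bracket: the same tee bracket; origin at the middle of its underside, same axes
- tray_blue: blue tray, fixed, level, 190 (x) x 150 (y) mm outside, 15 mm high, walls and floor 4 mm thick (inside 182 x 142 mm), empty; origin at the middle of its underside, x roughly away from the robot. The bracket fits with its long side along the tray's long side
- tray_red: red scrap tray of the same size, holding a dark steel scrap tee; origin at the middle of its underside
- scrap: dark steel scrap tee, 120 x 80 mm, 53 mm high, loose in the red tray; origin under its middle
- hammer: loose hammer lying on the bench beyond the trays
- magnet: red welding magnet square, 100 mm long, 82 mm high, loose on the bench
- wirebrush: loose brush lying on the bench
- spray: loose green spray bottle, 170 mm high
Things that resemble listed ones, but are neither listed nor needed, are in the scene too. Leave any pink or purple look-alike of the bracket alone. There is more than one size of the tray_blue; the job needs the smaller.

How it is judged (in metres and radians):
On the way, in this order (a step that is already met when the one before it is completed fails the run):
1. the clamp has been swung clear while the bracket still sits on its pins (value of joint clamp above 1.2 rad and z of bracket in the frame of nest below 0.006 m and distance between bracket and nest below 0.02 m), for 0.1 s.
2. the bracket has been lifted along the pins until it is clear of their tips (z of bracket in the frame of nest between 0.04 and 0.09 m and x of bracket in the frame of nest between -0.03 and 0.03 m and y of bracket in the frame of nest between -0.03 and 0.03 m).
At the end, for the whole second after the job is handed in: the bracket lies at rest inside the blue tray, plate on the tray floor (underside within 5 mm of it), fin upright within 3.5 degrees, its middle within 45 mm of the tray's middle (z of bracket in the frame of tray_blue between 0 and 0.009 m and horizontal distance between bracket and tray_blue below 0.045 m and angle between bracket's own z axis and vertical below 0.06 rad and linear speed of bracket below 0.02 m/s); the robot touches nothing.
It fails at once if the bracket cocked by more than 8 degrees against the fixture face while still on the pins (distance between bracket and nest below 0.038 m and angle between the z axis of bracket and the z axis of nest, either way round above 0.14 rad).
It fails at once if the bracket let fall (faster than 0.5 m/s with the fingers off it) (contact force between the fingers and bracket below 0.05 N and linear speed of bracket above 0.5 m/s).
It fails at once if the scrap tee or another loose thing on the bench moved by more than 30 mm (distance of any of scrap, hammer, magnet, wirebrush, spray from where it was at the start of the episode above 0.03 m).
It also fails if it takes over 58 s, if anything falls off the work surface, if the arm or the gripper's body presses on something with over 40 N, if the wrist force passes 120 N, or if a joint passes its speed limit or range.

## Working session

There is one attempt and no reset: what is moved stays moved. The work goes in short steps, Python scripts to look and compute and a tool call to move; the robot and the scene stay as the last step left them, time stands still between calls to the robot, and variables do not carry over. Pictures are saved under pics/ and viewed, about 8 in all and at most 12, crops included, and the job is handed in when it is done.

Besides the shell and the picture viewer there is one more tool, called after ">>>" by a JSON object that holds its "method" and its "body". play_rows: Moves the arm, as the interface text tells. Its arguments: {"type":"object","properties":{"plan":{"type":"string"}},"required":["plan"]}

```bash
mkdir -p pics
cat > h.py <<'E'
import numpy as np, cv2
from scipy.spatial.transform import Rotation as R
from workcell import *
def snap(n,f):
    im=get_image(n); cv2.imwrite(f'pics/{f}.png',im['pixels'][:,:,::-1]); np.save(f'pics/{f}.npy',im,allow_pickle=True); return im
def load(f): return np.load(f'pics/{f}.npy',allow_pickle=True).item()
def att(im):
    a=np.array(im['attitude'],float)
    return a if a.shape==(3,3) else (R.from_rotvec(a).as_matrix() if a.size==3 else R.from_quat(a).as_matrix())
def cloud(im):
    v,u=np.mgrid[0:400,0:640]; z=im['range_z']
    c=np.stack([(u-im['cx'])/im['fx']*z,(v-im['cy'])/im['fy']*z,z],-1)
    p=c@att(im).T+np.array(im['eye']); p[z==0]=np.nan
    return p
E
python3 - <<'E'
from h import *
for n in ['side','top']:
    im=snap(n,n+'0'); print(n,im['eye'],im['attitude'],im['fx'],im['fy'],im['cx'],im['cy'])
print(get_obs())
E
```

```text
side [ 205.25384015 1142.2140999   805.33647721] [-0.38310771  2.65283177 -1.39998135] 416.37796472331326 416.37796472331326 322.98509909788146 198.57184097033897
top [ 260.85029545  165.98970155 1432.85924056] [-2.12072472  2.15608647 -0.17996286] 420.299236925272 420.299236925272 315.6798763925154 200.94169941940828
{'t': 0.1, 'qpos': array([-1.18898809e+00,  4.23752917e-01,  1.63059193e+00, -3.62200117e-05,
        1.08861052e+00, -1.89943843e-02]), 'qvel': array([-0.00187306, -0.00172417, -0.00381804,  0.00114146, -0.00060957,
       -0.00057546]), 'joint_torque': array([-4.70312079e-04, -5.45617211e+01, -2.74325466e+01,  6.45302469e-02,
        1.88452320e-02, -1.24591810e-05]), 'ee_pos': array([ 243.6699881 , -574.97323162,  200.79514372]), 'orientation': array([-3.07740610e+00, -6.25133898e-01,  4.35560788e-04]), 'ft_force': array([ 0.59514915, -0.35112906,  0.08341137]), 'moment': array([ 0.03692086,  0.02001045, -0.01431666]), 'width': 87.4436536152788}
```

View pics/top0.png

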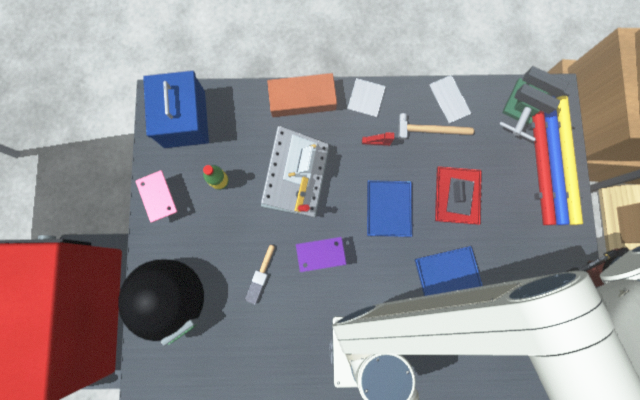

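View pics/side0.png

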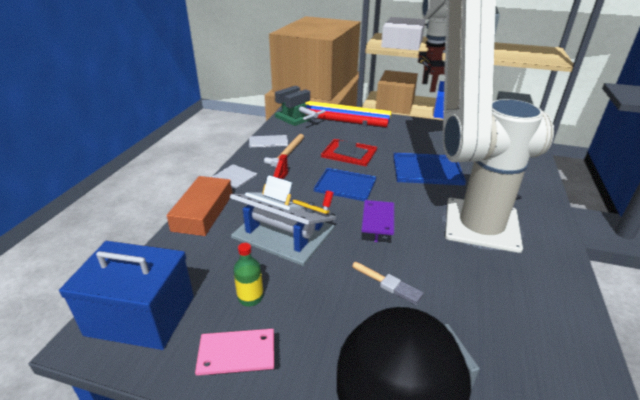

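The top view shows the nest at about px (297,170), with the red handle at (304,208). The blue trays are at (390,208) and (448,270), the red tray at (459,195) and the hammer at (435,128). Next I measure these.

```bash
python3 - <<'E'
from h import *
im=load('top0'); P=cloud(im); px=im['pixels']; hsv=cv2.cvtColor(px,cv2.COLOR_RGB2HSV)
print('base bench z',np.nanmedian(P[225:235,250:280],axis=(0,1)))
def comps(m,amin=60):
    n,l,s,c=cv2.connectedComponentsWithStats(m.astype(np.uint8)); return [(l==i) for i in range(1,n) if s[i,4]>amin]
H,S,V=hsv[...,0].astype(int),hsv[...,1],hsv[...,2]
def rayplane(u,v,z):
    d=att(im)@np.array([(u-im['cx'])/im['fx'],(v-im['cy'])/im['fy'],1]); e=np.array(im['eye']); return e+d*(z-e[2])/d[2]
for name,m in [('blue',(H>105)&(H<125)&(S>120)),('red',((H<6)|(H>174))&(S>150))]:
  for c in comps(m):
    v,u=np.nonzero(c); 
    if u.min()<210 or v.min()<110 or u.max()>500 and name=='red' : continue
    r=cv2.minAreaRect(np.stack([u,v],1).astype(np.float32)); b=cv2.boxPoints(r)
    q=np.array([rayplane(a[0],a[1],12) for a in b])[:,:2]
    print(name,r[0],'ctr',q.mean(0).round(),'sides',np.linalg.norm(np.diff(q,axis=0),axis=1).round(),'ang',np.degrees(np.arctan2(*(q[1]-q[0])[::-1])).round(1),'z',np.nanmedian(P[c][:,2]))
# nest plane by RANSAC
v,u=np.mgrid[0:400,0:640]; roi=(u>255)&(u<335)&(v>120)&(v<222)&(P[...,2]>30)
Q=P[roi]; pc=px[roi]; rng=np.random.default_rng(0); best=0
for _ in range(2000):
    a=Q[rng.choice(len(Q),3,False)]; n=np.cross(a[1]-a[0],a[2]-a[0]); 
    if np.linalg.norm(n)<1e-6: continue
    n/=np.linalg.norm(n); n*=np.sign(n[2])
    if abs(np.degrees(np.arccos(n[2]))-30)>6: continue
    k=(abs((Q-a[0])@n)<3).sum()
    if k>best: best=k;bn=n;ba=a[0]
I=abs((Q-ba)@bn)<4; c=Q[I].mean(0); n=np.linalg.svd(Q[I]-c)[2][2]; n*=np.sign(n[2])
print('plane',best,len(Q),n,np.degrees(np.arccos(n[2])),c)
x=np.array([0,0,1])-n*n[2]; x/=np.linalg.norm(x); y=np.cross(n,x); print('x',x,'y',y)
h=(Q-c)@n; print('height hist',np.histogram(h,bins=np.arange(-60,100,6)))
# footprint of the plane pts
A=np.stack([(Q-c)@x,(Q-c)@y],1); r=cv2.minAreaRect(A[I].astype(np.float32)); print('face rect',r)
np.save('nest.npy',np.array([c,x,y,n]))
# colour parts
hq=hsv[roi].astype(int)
for nm,mm in [('yellow',(hq[:,0]>17)&(hq[:,0]<32)&(hq[:,1]>140)),('red',((hq[:,0]<6)|(hq[:,0]>174))&(hq[:,1]>150)),('fin',(h>25)&(hq[:,1]<60))]:
    print(nm,mm.sum(),'xyh',np.c_[A,h][mm].mean(0).round(1),'min',np.c_[A,h][mm].min(0).round(),'max',np.c_[A,h][mm].max(0).round())
E
python3 - <<'E'
import cv2
a=cv2.imread('pics/top0.png')[115:225,250:345]; cv2.imwrite('pics/crop0.png',cv2.resize(a,None,fx=5.4,fy=5.4,interpolation=cv2.INTER_CUBIC))
E
```

```text
base bench z [4.00751975e+02 3.33544291e+02 1.24675514e-01]
blue (556.4268188476562, 167.84146118164062) ctr [ 602. -682.] sides [ 43. 403.  41.] ang -84.3 z 38.88828559595845
blue (389.0, 208.5) ctr [466. -93.] sides [152. 190. 149.] ang -90.9 z 4.764491051524828
blue (448.0589904785156, 271.75286865234375) ctr [ 249. -281.] sides [202. 132. 199.] ang -78.1 z 5.702068967735499
red (372.97601318359375, 138.36798095703125) ctr [714. -48.] sides [74. 16. 74.] ang -80.2 z 45.91873797186952
red (458.2350769042969, 195.4191131591797) ctr [ 507. -333.] sides [190. 151. 190.] ang -5.6 z 4.8309991153890905
plane 2090 4145 [-0.10482896 -0.48471377  0.86836827] 29.730427806989493 [569.5234531  231.67548782 106.86940922]
x [0.18355815 0.84874605 0.4959199 ] y [-0.97740334  0.21138284  0.        ]
height hist (array([   0,    0,    0,    0,    0,    0,    0,    1,   77, 1434, 1447,
        571,  101,  155,   65,   38,   35,   29,   23,   31,   33,   60,
         43,    2,    0,    0]), array([-60, -54, -48, -42, -36, -30, -24, -18, -12,  -6,   0,   6,  12,
        18,  24,  30,  36,  42,  48,  54,  60,  66,  72,  78,  84,  90,
        96]))
face rect ((-11.362289428710938, -11.63525390625), (192.2674560546875, 255.28762817382812), 0.4258471429347992)
yellow 92 xyh [-34.7  53.9  21.6] min [-45.   6.  14.] max [-24. 111.  28.]
red 52 xyh [-29.7 107.6  65.2] min [-43.  99.  36.] max [-23. 115.  79.]
fin 231 xyh [-13.2 -40.9  51.3] min [ -45. -108.   25.] max [19. 99. 74.]
```

View pics/crop0.png

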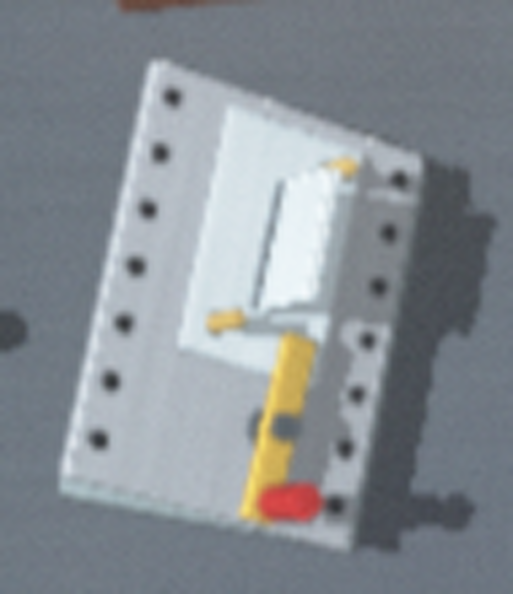

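The crop shows the pin tips at about crop px (240,318) and (348,165), and the bar's dark pivot at (287,427). The red handle is at (290,503), so the clamp is near 0. The 190x150 blue tray is the one at (466,-93). Next I refine the nest frame and work out the approach.

```bash
cat >> h.py <<'E'
def nest():
    return np.load('nestf.npy')  # rows: origin,x,y,n
def w(p): o,x,y,n=nest(); return o+p[0]*x+p[1]*y+p[2]*n
def delta(pos,Rt,frm=None):
    """tool-frame cm shift and deg turn from the current (or given) pose"""
    if frm is None:
        s=get_obs(); frm=(s['ee_pos'],R.from_rotvec(s['orientation']).as_matrix())
    p,Rm=frm; print('shift cm',(Rm.T@(pos-p)/10).round(2),'turn deg',np.degrees(R.from_matrix(Rm.T@Rt).as_rotvec()).round(2))
E
python3 - <<'E'
from h import *
im=load('top0'); P=cloud(im); c,x,y,n=np.load('nest.npy')
A=np.stack([(P-c)@x,(P-c)@y,(P-c)@n],-1)
m=(((A[...,0]>45)&(A[...,0]<75)&(abs(A[...,1])<90))|((A[...,1]>50)&(A[...,1]<95)&(A[...,0]>0)&(A[...,0]<75)))&(abs(A[...,2])<9)
Q=P[m]; 
az=np.arctan2(x[1],x[0])+np.radians(.43)
x=np.array([np.cos(az)*np.cos(np.pi/6),np.sin(az)*np.cos(np.pi/6),.5]); y=np.array([np.sin(az),-np.cos(az),0]); n=np.cross(x,y)
d=np.median((Q-c)@n); print('face pts',m.sum(),'offset',d,'sd',((Q-c)@n).std())
c=c+n*d
def rp(u,v,h):
    r=att(im)@np.array([(u-im['cx'])/im['fx'],(v-im['cy'])/im['fy'],1]); e=np.array(im['eye']); q=e+r*(((c-e)@n+h)/(r@n))-c; return np.array([q@x,q@y]).round(1)
k=lambda a,b:(a/5.4+250-.4,b/5.4+115-.4)
print('pins tip',rp(*k(240,318),40),rp(*k(348,165),40),'expect +-(26,55)')
print('pivot top ~22',rp(*k(287,427),28),'expect(-24,107)')
print('plate corners',rp(*k(230,105),8),'(45,-75)',rp(*k(180,345),8),'(45,75)',rp(*k(325,372),8),'(-45,75)')
print('handle top',rp(*k(308,503),76))
print('fin top corners',rp(*k(333,170),70),rp(*k(312,300),70))
np.save('pre.npy',np.array([c,x,y,n]))
E
```

```text
face pts 683 offset 0.4911453602654152 sd 2.3790588237352517
pins tip [-24.4  12.1] [-77.1 129.1] expect +-(26,55)
pivot top ~22 [-65.  -48.1] expect(-24,107)
plate corners [ 25.3 129. ] (45,-75) [ 25.3 -22.3] (45,75) [-73.3 -12.2] (-45,75)
handle top [-114.5  -82.9]
fin top corners [-82.2 132.4] [-85.7  44.9]
```

Run:
```python
from h import *
im=load('top0'); c,x,y,n=np.load('pre.npy'); P=cloud(im)
c0=np.load('nest.npy')[0]; y=-y; n=np.cross(x,y); print('n',n,'y',y)
A=np.stack([(P-c0)@x,(P-c0)@y,(P-c0)@n],-1)
m=(((A[...,0]>45)&(A[...,0]<75)&(abs(A[...,1])<90))|((A[...,1]>50)&(A[...,1]<95)&(A[...,0]>0)&(A[...,0]<75)))&(abs(A[...,2])<9)
d=np.median(A[m][:,2]); c=c0+n*d; print('off',d,A[m][:,2].std())
def rp(u,v,h):
    r=att(im)@np.array([(u-im['cx'])/im['fx'],(v-im['cy'])/im['fy'],1]); e=np.array(im['eye']); q=e+r*(((c-e)@n+h)/(r@n))-c; return np.array([q@x,q@y]).round(1)
k=lambda a,b:(a/5.4+250-.4,b/5.4+115-.4)
a,b=rp(*k(240,318),40),rp(*k(348,165),40); print('pins',a,b,'mid',(a+b)/2)
pv=rp(*k(287,427),28); print('pivot -> origin',pv-[-24,107])
for q,e in [((230,105),(45,-75)),((180,345),(45,75)),((325,372),(-45,75))]: print('plate->origin',rp(*k(*q),8)-e)
print('handle top',rp(*k(308,503),76), 'fin top', rp(*k(333,170),70),rp(*k(312,300),70))
o2=np.median([ (a+b)/2,pv-[-24,107],rp(*k(230,105),8)-[45,-75],rp(*k(180,345),8)-[45,75],rp(*k(325,372),8)-[-45,75]],axis=0)
o=c+o2[0]*x+o2[1]*y; print('o2',o2,'origin',o)
h=rp(*k(308,503),76)-pv; print('clamp angle',np.arctan2(h[0],h[1]))
np.save('nestf.npy',np.array([o,x,y,n]))
Rt=np.column_stack([y,x,-n]); print('Rt rotvec',R.from_matrix(Rt).as_rotvec())
p=w([-10,120,200]); print('target',p); delta(p,Rt)
```

```text
n [-0.10202081 -0.48948111  0.8660254 ] y [-0.97896221  0.20404163 -0.        ]
off -0.4976386294872077 2.383748292115893
pins [12.5  7.1] [ -36.9 -102.4] mid [-12.2  -47.65]
pivot -> origin [-13.1 -48.1]
plate->origin [-12.8 -48.5]
plate->origin [-12.8 -49.2]
plate->origin [-20.1 -59.2]
handle top [-35.7 107.2] fin top [-12.9 -86.5] [-16.   -8.5]
o2 [-12.8 -48.5] origin [614.79206299 211.17113504 100.03844152]
clamp angle 0.0289773938515613
Rt rotvec [0.3060758  2.96857292 0.79542672]
target [475.14538256 129.28184727 268.24352228]
shift cm [ 48.79 -55.82  -6.67] turn deg [ -11.85   37.69 -141.06]
```

```bash
cat >> h.py <<'E'
from scipy.spatial.transform import Slerp
def path(pos,Rt,n,grip,frm=None,bump=0):
    """rows for a straight line + slerp to the target"""
    if frm is None:
        s=get_obs(); frm=(s['ee_pos'],R.from_rotvec(s['orientation']).as_matrix())
    p0,R0=frm; sl=Slerp([0,1],R.from_matrix([R0,Rt])); p=np.array(p0,float); Rm=R0.copy(); out=[]
    for i in range(1,n+1):
        s=i/n; q=p0+s*(pos-p0)+[0,0,bump*np.sin(np.pi*s)]; Rq=sl(s).as_matrix()
        d=(Rm.T@(q-p)/10).round(1); t=np.degrees(R.from_matrix(Rm.T@Rq).as_rotvec()).round(1)
        p=p+Rm@d*10; Rm=Rm@R.from_rotvec(np.radians(t)).as_matrix()
        out.append(' '.join(f'{a:g}' for a in [grip,*d,*t]))
    print('; '.join(out)); return p,Rm
def grasp(yaw=0):
    o,x,y,n=nest(); return np.column_stack([y,x,-n])
E
python3 - <<'E'
from h import *
path(w([-10,120,200]),grasp(),18,8.7,bump=60)
E
```

```text
8.7 2.7 -3.1 -1.4 -0.7 2.1 -7.8; 8.7 3.2 -2.7 -1.3 -0.6 2.1 -7.9; 8.7 3.5 -2.2 -1.2 -0.7 2.1 -7.8; 8.7 3.8 -1.7 -0.9 -0.6 2.1 -7.8; 8.7 4.1 -1.2 -0.7 -0.7 2.1 -7.9; 8.7 4.1 -0.6 -0.4 -0.6 2.1 -7.8; 8.7 4.2 -0 -0.2 -0.7 2.1 -7.9; 8.7 4.2 0.5 0.2 -0.6 2.1 -7.8; 8.7 4 1 0.6 -0.7 2 -7.8; 8.7 3.7 1.5 0.8 -0.7 2.1 -7.9; 8.7 3.5 1.9 1.2 -0.6 2.1 -7.8; 8.7 3 2.3 1.5 -0.7 2.1 -7.8; 8.7 2.7 2.6 1.8 -0.7 2.1 -7.9; 8.7 2.2 2.9 2 -0.6 2.1 -7.8; 8.7 1.7 3.1 2.2 -0.7 2.1 -7.8; 8.7 1.1 3.2 2.4 -0.6 2.1 -7.9; 8.7 0.7 3.2 2.5 -0.7 2.1 -7.8; 8.7 0 3.3 2.6 -0.7 2.1 -7.9
```

>>> {"method": "play_rows", "body": {"plan": "8.7 2.7 -3.1 -1.4 -0.7 2.1 -7.8; 8.7 3.2 -2.7 -1.3 -0.6 2.1 -7.9; 8.7 3.5 -2.2 -1.2 -0.7 2.1 -7.8; 8.7 3.8 -1.7 -0.9 -0.6 2.1 -7.8; 8.7 4.1 -1.2 -0.7 -0.7 2.1 -7.9; 8.7 4.1 -0.6 -0.4 -0.6 2.1 -7.8; 8.7 4.2 0 -0.2 -0.7 2.1 -7.9; 8.7 4.2 0.5 0.2 -0.6 2.1 -7.8; 8.7 4 1 0.6 -0.7 2 -7.8; 8.7 3.7 1.5 0.8 -0.7 2.1 -7.9; 8.7 3.5 1.9 1.2 -0.6 2.1 -7.8; 8.7 3 2.3 1.5 -0.7 2.1 -7.8; 8.7 2.7 2.6 1.8 -0.7 2.1 -7.9; 8.7 2.2 2.9 2 -0.6 2.1 -7.8; 8.7 1.7 3.1 2.2 -0.7 2.1 -7.8; 8.7 1.1 3.2 2.4 -0.6 2.1 -7.9; 8.7 0.7 3.2 2.5 -0.7 2.1 -7.8; 8.7 0 3.3 2.6 -0.7 2.1 -7.9; 8.7 0 0 0 0 0 0"}}

```text
t: 2.48
ee_pos: [475.6, 130.7, 267.2]
orientation: [0.3, 2.971, 0.796]
ft_force: [-0.4, -0.9, 0.2]
width: 87.0
```

Run:
```python
from h import *
s=get_obs(); print(s['qpos'].round(2)); delta(w([-10,120,200]),grasp()); im=snap('wrist','wr1'); print({k:im[k] for k in ['fx','cx','cy','eye','attitude']})
snap('top','top1')
print('to handle above:'); delta(w([-22.6,154,110]),grasp())
```

```text
[-0.1   0.12  1.99  0.61  1.06 -1.78]
shift cm [ 0.02 -0.07 -0.16] turn deg [-0.02 -0.14  0.21]
{'fx': 309.70691628693146, 'cx': 320.9073259426308, 'cy': 200.0255169845835, 'eye': array([378.79432653,  57.20626885, 426.46623487]), 'attitude': array([-2.32649964, -1.74907959, -0.88081624])}
to handle above:
shift cm [ 3.4  -1.2   8.96] turn deg [-0.05 -0.03  0.02]
```

View pics/wr1.png

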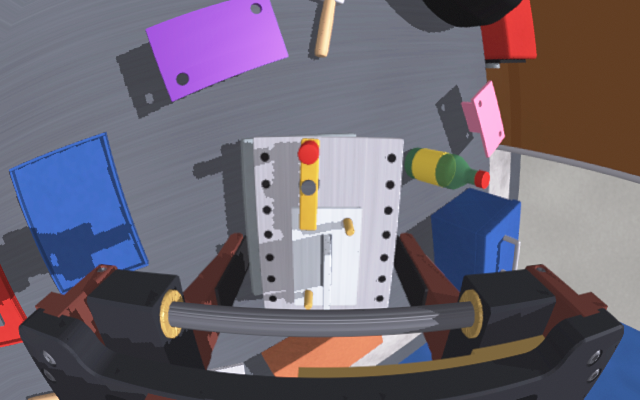

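The wrist view looks squarely at the fixture: red handle top at (308,153), pivot at (308,187), pin at (348,222) and the fin edge-on at about (327,255). I check these against the estimated frame.

Run:
```python
from h import *
im=load('wr1'); o,x,y,n=nest(); hsv=cv2.cvtColor(im['pixels'],cv2.COLOR_RGB2HSV).astype(int)
def rp(u,v,h):
    a=np.array([u-im['cx'],v-im['cy']])/im['fx']; r=np.hypot(*a); d=np.array([*(a/r*np.sin(r)),np.cos(r)]); d=att(im)@d
    e=np.array(im['eye']); q=e+d*(((o-e)@n+h)/(d@n))-o; return np.array([q@x,q@y]).round(1)
red=((hsv[...,0]<6)|(hsv[...,0]>174))&(hsv[...,1]>150); red[:, :290]=0; red[:,330:]=0; red[:135]=0; red[170:]=0
v,u=np.nonzero(red); print('handle',u.mean(),v.mean(),u.min(),u.max(),v.min(),v.max())
print('handle top',rp(u.mean(),v.mean(),74)); print('pivot',rp(308,187,28),'pin',rp(348,220,40))
print('fin top near/far edges',rp(324,234,70),rp(331,234,70)); print('plate corner',rp(361,208,8),rp(292,208,8))
```

```text
handle 308.3580901856764 152.13793103448276 298 318 141 163
handle top [-21.5 155.4]
pivot [-24.  107.2] pin [23.5 70.3]
fin top near/far edges [-5.1 65.2] [ 2.5 65.2]
plate corner [42.8 74.6] [-45.5  74.3]
```

>>> {"method": "play_rows", "body": {"plan": "8.7 1.2 -0.4 2 0 0 0; 8.7 1.2 -0.4 3 0 0 0; 8.7 1.1 -0.4 3 0 0 0; 8.7 0 0 3 0 0 0; 8.7 0 0 3 0 0 0; 8.7 0 0 2.2 0 0 0; 8.7 0 0 0 0 0 0; 1 0 0 0 0 0 0; 1 0 0 0 0 0 0; 1 0 0 0 0 0 0; 1 0 0 0 0 0 0; 1 0 0 0 0 0 0; 1 0 0 0 0 0 0"}}

```text
t: 4.2
ee_pos: [455.9, 205.2, 121.7]
orientation: [0.305, 2.968, 0.795]
ft_force: [-0.0, 0.1, -0.6]
width: 30.5
```

Run:
```python
from h import *
s=get_obs(); o,x,y,n=nest(); d=s['ee_pos']-o; print('tcp in nest',d@x,d@y,d@n,s['width'],s['ft_force'].round(1))
```

```text
tcp in nest -22.325809393163404 154.318699390416 37.902533604669884 30.533496110149507 [-0.   0.1 -0.6]
```

>>> {"method": "play_rows", "body": {"plan": "1 0 0 0 0 0 0; 1 0 0 0 0 0 0; 1 0 0 0 0 0 0; 1 -0.05 0.7 0 0 0 0; 1 -0.2 0.7 0 0 0 0; 1 -0.3 0.65 0 0 0 0; 1 -0.35 0.6 0 0 0 0; 1 -0.45 0.55 0 0 0 0; 1 -0.55 0.45 0 0 0 0; 1 -0.6 0.4 0 0 0 0; 1 -0.65 0.3 0 0 0 0; 1 -0.65 0.2 0 0 0 0; 1 -0.7 0.1 0 0 0 0; 1 0 0 0 0 0 0; 1 0 0 0 0 0 0"}}

```text
t: 6.08
ee_pos: [505.5, 234.6, 143.2]
orientation: [0.305, 2.973, 0.792]
ft_force: [-4.7, -6.8, -4.7]
width: 21.4
```

Run:
```python
from h import *
s=get_obs(); o,x,y,n=nest(); d=s['ee_pos']-o; print('tcp in nest',d@x,d@y,d@n,s['width'],s['ft_force'].round(1)); im=snap('wrist','wr2')
```

```text
tcp in nest 22.102503446139835 111.750647442048 37.08264251833047 21.43047893706042 [-4.7 -6.8 -4.7]
```

View pics/wr2.png

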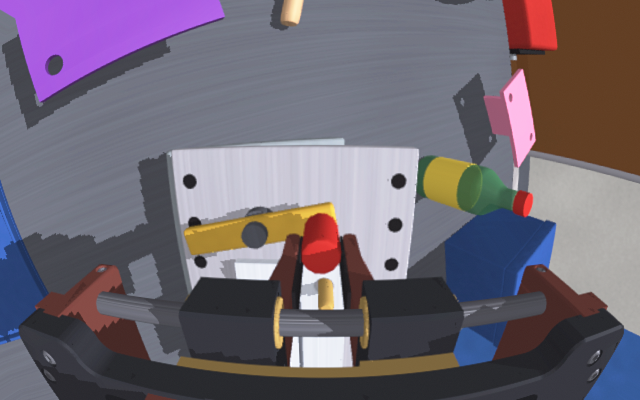

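The clamp bar now lies almost across the slope (about 1.36 rad), with the handle in the jaws at (320,240). I release it and go over the fin.

>>> {"method": "play_rows", "body": {"plan": "4.5 0 0 0 0 0 0; 4.5 0 0 0 0 0 0; 4.5 0 0 0 0 0 0; 4.5 0 0 -1 0 0 0; 6 0 0 -3 0 0 0; 8.7 0 0 -4 0 0 0; 8.7 -1.5 -0.4 -2 0 0 0; 8.7 -3 -0.6 0 0 0 0; 8.7 -3.7 -0.6 0 0 0 0; 8.7 -3 -0.6 0 0 0 0; 8.7 0 0 0 0 0 0; 8.7 0 0 0 0 0 0"}}

```text
t: 7.62
ee_pos: [602.7, 145.1, 220.8]
orientation: [0.305, 2.969, 0.795]
ft_force: [0.1, 0.6, -0.5]
width: 87.0
```

Run:
```python
from h import *
s=get_obs(); o,x,y,n=nest(); d=s['ee_pos']-o; print('tcp in nest',d@x,d@y,d@n,s['width'],s['ft_force'].round(1)); delta(w([0,0,32]),grasp()); im=snap('wrist','wr3'); im=snap('top','top2')
print((np.array(load('wr3')['eye'])-o)@np.array([x,y,n]).T)
```

```text
tcp in nest 2.259220009064741 -1.6247840696675175 138.16002818481087 87.02251358163277 [ 0.1  0.6 -0.5]
shift cm [ 0.16 -0.22 10.62] turn deg [-0.02 -0.01  0.04]
[  2.75750464  78.58486611 321.70749829]
```

View pics/wr3.png

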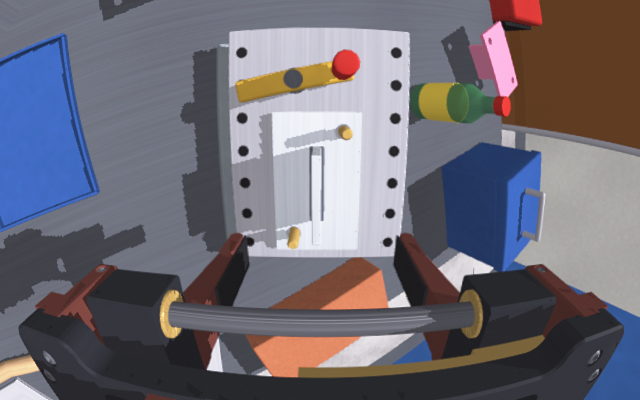

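The clamp is clear, with the nose at (238,92) and the handle at (346,65). The bracket is still seated, and the fin is at u 312–322. I measure the fin's x.

Run:
```python
from h import *
im=load('wr3'); o,x,y,n=nest(); g=cv2.cvtColor(im['pixels'],cv2.COLOR_RGB2GRAY)
def rp(u,v,h):
    a=np.array([u-im['cx'],v-im['cy']])/im['fx']; r=np.hypot(*a)+1e-9; d=np.array([*(a/r*np.sin(r)),np.cos(r)]); d=att(im)@d
    e=np.array(im['eye']); q=e+d*(((o-e)@n+h)/(d@n))-o; return np.array([q@x,q@y]).round(1)
for v in (170,190,220): print(v,g[v,300:335])
print(rp(312.5,200,70),rp(322,200,70),'ends',rp(317,149,70),rp(317,246,70)); print('plate',rp(273,180,8),rp(361,180,8),rp(317,112,8))
print('handle',rp(346,65,76),'pivot',rp(293,78,28))
```

```text
170 [185 185 184 181 182 184 184 184 182 130  93 158 228 237 238 238 237 237
 238 239 239 188 117 150 215 234 237 238 239 239 239 240 238 237 236]
190 [183 184 185 181 182 185 186 186 184 141 103 154 223 236 236 236 236 236
 238 239 211 151 113 149 212 234 238 239 239 239 239 240 238 237 236]
220 [177 180 182 177 177 182 184 184 186 180 147 147 200 231 232 232 233 235
 236 238 206 152 145 197 237 237 237 237 237 236 238 238 236 234 234]
[-4.4  0.9] [3.7 0.9] ends [-0.4 44.5] [ -0.7 -42.3]
plate [-47.5   3.7] [44.7  3.8] [-1.2 73.8]
handle [ 22.2 112.6] pivot [-23.3 106.7]
```

>>> {"method": "play_rows", "body": {"plan": "8.7 0.2 -0.3 2 0 0 0; 8.7 0 0 3 0 0 0; 8.7 0 0 3 0 0 0; 8.7 0 0 2 0 0 0; 8.7 0 0 0.7 0 0 0; 8.7 0 0 0 0 0 0; 0 0 0 0 0 0 0; 0 0 0 0 0 0 0; 0 0 0 0 0 0 0; 0 0 0 0 0 0 0; 0 0 0 0 0 0 0; 0 0 0 0 0 0 0; 0 0 0 0 0 0 0; 0 0 0 0 0 0 0; 0 0 0 0 0 0 0; 0 0 0 0 0 0 0; 0 0 0 0 0 0 0; 0 0 0 0 0 0 0; 0 0 0 0 0 0 0"}}

```text
t: 10.1
ee_pos: [612.1, 195.3, 126.4]
orientation: [0.305, 2.968, 0.795]
ft_force: [-0.2, -2.0, -2.4]
width: 7.9
```

Run:
```python
from h import *
s=get_obs(); o,x,y,n=nest(); d=s['ee_pos']-o; print('tcp in nest',d@x,d@y,d@n,s['width'],s['ft_force'].round(1),s['moment'].round(2)); delta(w([0,0,31]),grasp())
```

```text
tcp in nest -0.7874059949842476 -0.5699026891660807 30.91701467022891 7.8603404252887 [-0.2 -2.  -2.4] [-0.73  0.02  0.02]
shift cm [ 0.06  0.08 -0.01] turn deg [-0.02  0.02  0.06]
```

Gripped at 7.9 mm with little side force. I lift along the tool's -z by 65 mm, slowly, the first half in small steps.

>>> {"method": "play_rows", "body": {"plan": "0 0 0 -0.3 0 0 0; 0 0 0 -0.3 0 0 0; 0 0 0 -0.4 0 0 0; 0 0 0 -0.4 0 0 0; 0 0 0 -0.5 0 0 0; 0 0 0 -0.5 0 0 0; 0 0 0 -0.5 0 0 0; 0 0 0 -0.5 0 0 0; 0 0 0 -0.5 0 0 0; 0 0 0 -0.5 0 0 0; 0 0 0 -0.5 0 0 0; 0 0 0 -0.5 0 0 0; 0 0 0 -0.5 0 0 0; 0 0 0 -0.5 0 0 0; 0 0 0 0 0 0 0; 0 0 0 0 0 0 0"}}

```text
t: 12.1
ee_pos: [605.6, 164.0, 181.9]
orientation: [0.305, 2.968, 0.795]
ft_force: [0.1, -0.1, -4.4]
width: 7.6
```

Run:
```python
from h import *
s=get_obs(); o,x,y,n=nest(); d=s['ee_pos']-o; print('tcp in nest',d@x,d@y,d@n,s['width'],s['ft_force'].round(1),s['moment'].round(2),s['qpos'].round(2))
im=snap('side','side1'); cv2.imwrite('pics/side1c.png',cv2.resize(im['pixels'][120:280,200:440,::-1],None,fx=3,fy=3))
# target above the tray: nest y -> tray -x, upright
az=np.radians(-0.9); ty=np.array([-np.cos(az),-np.sin(az),0]); z=np.array([0,0,1.]); tx=np.cross(ty,z)
Rt=np.column_stack([ty,tx,-z]); print(tx)
fr=(s['ee_pos'],R.from_rotvec(s['orientation']).as_matrix())
a=path(s['ee_pos']+[0,0,90],fr[1],2,0,fr)
a=path(np.array([466,-93,160.]),Rt,16,0,a); print(a[0])
```

```text
tcp in nest -0.7043059823915527 -0.5907472018202409 94.97817698855344 7.613404634398732 [ 0.1 -0.1 -4.4] [-0.55 -0.   -0.03] [-0.02  0.43  1.8   0.66  0.93 -1.79]
[ 0.01570732  0.99987663 -0.        ]
0 -0 2.2 -3.9 0 -0 -0; 0 -0 2.3 -3.9 0 -0 -0
0 0.5 -1.9 -0.3 1.9 0.2 -0.7; 0 0.6 -1.8 -0.2 1.8 0.2 -0.6; 0 0.5 -1.9 -0.1 1.9 0.1 -0.7; 0 0.6 -1.9 -0.1 1.9 0.2 -0.6; 0 0.7 -1.8 -0 1.8 0.2 -0.7; 0 0.6 -1.9 0 1.9 0.2 -0.7; 0 0.7 -1.8 0.1 1.9 0.2 -0.6; 0 0.6 -1.8 0.2 1.8 0.1 -0.7; 0 0.7 -1.8 0.2 1.9 0.2 -0.6; 0 0.7 -1.8 0.3 1.9 0.2 -0.7; 0 0.8 -1.8 0.4 1.8 0.2 -0.7; 0 0.7 -1.8 0.4 1.9 0.2 -0.6; 0 0.8 -1.7 0.5 1.9 0.2 -0.7; 0 0.8 -1.7 0.5 1.8 0.1 -0.6; 0 0.8 -1.7 0.6 1.9 0.2 -0.7; 0 0.9 -1.7 0.6 1.9 0.2 -0.7
[465.54516705 -93.44944133 160.13343015]
```

View pics/side1c.png

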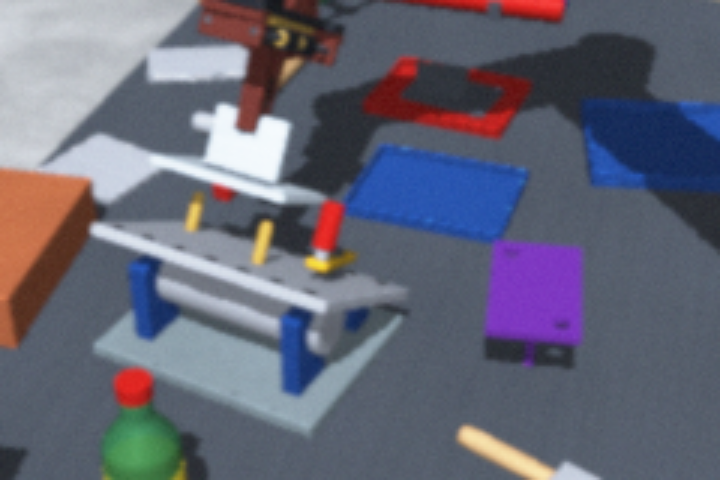

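The bracket hangs parallel to the fixture, clear of both pins (crop ~(250,160)), and the smaller blue tray is empty. I raise it 90 mm, then move above the tray while levelling.

>>> {"method": "play_rows", "body": {"plan": "0 0 1.1 -1.9 0 0 0; 0 0 1.1 -1.9 0 0 0; 0 0 1.1 -1.9 0 0 0; 0 0 1.1 -1.9 0 0 0; 0 0.5 -1.9 -0.3 1.9 0.2 -0.7; 0 0.6 -1.8 -0.2 1.8 0.2 -0.6; 0 0.5 -1.9 -0.1 1.9 0.1 -0.7; 0 0.6 -1.9 -0.1 1.9 0.2 -0.6; 0 0.7 -1.8 0 1.8 0.2 -0.7; 0 0.6 -1.9 0 1.9 0.2 -0.7; 0 0.7 -1.8 0.1 1.9 0.2 -0.6; 0 0.6 -1.8 0.2 1.8 0.1 -0.7; 0 0.7 -1.8 0.2 1.9 0.2 -0.6; 0 0.7 -1.8 0.3 1.9 0.2 -0.7; 0 0.8 -1.8 0.4 1.8 0.2 -0.7; 0 0.7 -1.8 0.4 1.9 0.2 -0.6; 0 0.8 -1.7 0.5 1.9 0.2 -0.7; 0 0.8 -1.7 0.5 1.8 0.1 -0.6; 0 0.8 -1.7 0.6 1.9 0.2 -0.7; 0 0.9 -1.7 0.6 1.9 0.2 -0.7"}}

```text
t: 14.65
ee_pos: [465.1, -94.3, 157.6]
orientation: [-0.023, -3.141, 0.003]
ft_force: [-0.6, 0.6, -3.7]
width: 7.5
```

Run:
```python
from h import *
s=get_obs(); print(s['qpos'].round(2),s['width'],s['ft_force'].round(1),s['ee_pos'])
az=np.radians(-0.9); ty=np.array([-np.cos(az),-np.sin(az),0]); z=np.array([0,0,1.]); tx=np.cross(ty,z)
delta(np.array([466,-93,36.]),np.column_stack([ty,tx,-z]))
snap('wrist','wr4')
im=snap('side','side2'); P=cloud(im); cv2.imwrite('pics/side2c.png',cv2.resize(im['pixels'][80:240,260:500,::-1],None,fx=3,fy=3))
# bracket tilt from bright plate pixels seen by side camera
m=(im['pixels'].min(-1)>150)&(abs(P[...,0]-466)<100)&(abs(P[...,1]+93)<70)&(P[...,2]>100)&(P[...,2]<230)
Q=P[m]; print(len(Q),Q.min(0),Q.max(0))
```

```text
[-0.22  0.27  1.99 -0.    0.88 -1.78] 7.537429968489569 [-0.6  0.6 -3.7] [465.09027684 -94.27467839 157.56274362]
shift cm [-0.09  0.15 12.16] turn deg [-0.12 -0.01  0.07]
610 [ 387.42428151 -141.24377806  124.14418651] [537.95830833 -44.20911428 198.17152101]
```

View pics/side2c.png

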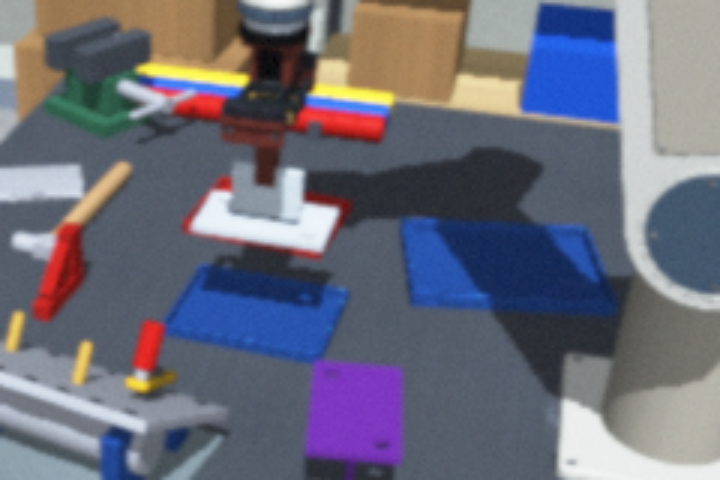

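The bracket is level (plate 387..538 mm in x) right above the tray, with no sag worth mending. I lower it, then creep onto the floor.

>>> {"method": "play_rows", "body": {"plan": "0 0 0.1 2 0 0 0; 0 0 0 2.5 0 0 0; 0 0 0 2.5 0 0 0; 0 0 0 2 0 0 0; 0 0 0 1.5 0 0 0; 0 0 0 0.8 0 0 0; 0 0 0 0.3 0 0 0; 0 0 0 0.2 0 0 0; 0 0 0 0.1 0 0 0; 0 0 0 0.1 0 0 0; 0 0 0 0 0 0 0; 0 0 0 0 0 0 0"}}

```text
t: 16.25
ee_pos: [465.8, -92.4, 38.0]
orientation: [0.024, 3.141, -0.0]
ft_force: [0.6, 0.4, -2.6]
width: 7.7
```

>>> {"method": "play_rows", "body": {"plan": "0 0 0 0.1 0 0 0; 0 0 0 0.1 0 0 0; 0 0 0 0 0 0 0; 0 0 0 0 0 0 0"}}

```text
t: 16.75
ee_pos: [465.6, -92.3, 35.9]
orientation: [-0.024, -3.141, 0.0]
ft_force: [0.2, 0.1, -3.5]
width: 8.0
```

>>> {"method": "play_rows", "body": {"plan": "0 0 0 0.1 0 0 0; 0 0 0 0 0 0 0; 0 0 0 0 0 0 0"}}

```text
t: 17.12
ee_pos: [465.7, -92.3, 34.9]
orientation: [-0.024, -3.141, 0.0]
ft_force: [-0.1, -0.3, -3.6]
width: 7.5
```

>>> {"method": "play_rows", "body": {"plan": "0 0 0 0.1 0 0 0; 0 0 0 0 0 0 0; 0 0 0 0 0 0 0"}}

```text
t: 17.5
ee_pos: [465.8, -92.4, 34.5]
orientation: [0.024, 3.141, -0.0]
ft_force: [-2.4, 0.1, 5.6]
width: 7.7
```

>>> {"method": "play_rows", "body": {"plan": "0 0 0 0.1 0 0 0; 0 0 0 0 0 0 0; 0 0 0 0 0 0 0"}}

```text
t: 17.88
ee_pos: [465.8, -92.4, 34.5]
orientation: [0.024, 3.141, -0.001]
ft_force: [-6.3, 1.3, 19.8]
width: 7.5
```

Contact is clear at 34.5 mm. I back the press off 1 mm, open, check, and retreat straight up.

>>> {"method": "play_rows", "body": {"plan": "0 0 0 -0.1 0 0 0; 0 0 0 0 0 0 0; 2 0 0 0 0 0 0; 4 0 0 0 0 0 0; 5 0 0 0 0 0 0; 5 0 0 0 0 0 0; 5 0 0 0 0 0 0; 5 0 0 0 0 0 0; 5 0 0 0 0 0 0; 5 0 0 -2 0 0 0; 5 0 0 -4 0 0 0; 5 0 0 -5 0 0 0; 5 0 0 -5 0 0 0; 5 0 0 0 0 0 0; 5 0 0 0 0 0 0"}}

```text
t: 19.75
ee_pos: [465.1, -92.2, 193.4]
orientation: [-0.024, -3.141, 0.0]
ft_force: [0.2, -0.3, 0.1]
width: 50.1
```

Run:
```python
from h import *
s=get_obs(); print(s['width'],s['ft_force'].round(1),s['ee_pos'])
im=snap('wrist','wr5'); si=snap('side','side3'); P=cloud(si)
m=(si['pixels'].min(-1)>150)&(abs(P[...,0]-466)<100)&(abs(P[...,1]+93)<70)&(P[...,2]<100)
Q=P[m]; print('bracket extent',Q.min(0).round(),Q.max(0).round())
pl=Q[Q[:,2]<22]; c=pl.mean(0); n=np.linalg.svd(pl-c)[2][2]; print('plate mean z',c,'tilt deg',np.degrees(np.arccos(abs(n[2]))),len(pl))
a=cv2.resize(si['pixels'][80:240,260:500,::-1],(480,320)); b=cv2.resize(im['pixels'][:,:,::-1],(512,320)); cv2.imwrite('pics/fin.png',cv2.resize(np.hstack([a,b]),(799,258)))
```

```text
50.14080541130807 [ 0.2 -0.3  0.1] [465.1225698  -92.16623904 193.4150061 ]
bracket extent [ 390. -161.   -1.] [541. -40.  78.]
plate mean z [460.95533003 -79.72186825  11.88959639] tilt deg 0.821981044841576 541
```

View pics/fin.png

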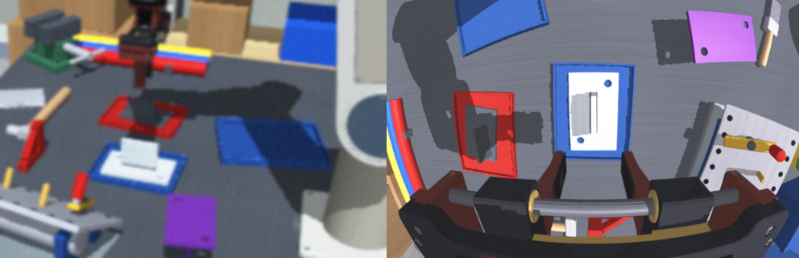

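The bracket lies flat inside the blue tray (wrist view ~(593,112)) with its fin upright. The plate top is at 11.9 mm, as expected (4 + 8), and its tilt is under 1°. The robot is clear, so I hand in.

```bash
python3 -c "
from workcell import *
print(close_job())"
```

```text
the job is handed in; nothing more can be done
None
```

The bracket is flat in the smaller blue tray with its fin upright, and the job was handed in at about 20 s of the 58 s allowed. No verdict was reported.

- **Clamp:** I gripped the handle and swung it to about 1.4 rad, past the 1.2 rad needed. The wrist view then showed the bracket still seated.
- **Lift:** I gripped the fin and lifted it 64 mm straight along the pins with the tool held at a fixed angle. The side view showed no visible cocking.
- **Placing:** I levelled the bracket, lowered it in 1 mm steps until it touched the tray floor (peak reading about 20 N), released it and backed the gripper off 159 mm.
- **Last checks:** The plate top is at 11.9 mm, against 12 mm expected, and tilt is about 0.8°. The bracket's centre is within about 1 cm of the tray's middle. The gripper is free, with about 0 N on it. The scrap and the other things in view looked undisturbed; I judged this from the pictures and did not measure it.

One disagreement: some hand-picked pin and fin-end pixels in the first wrist picture were 15–25 mm off. I put this down to assuming the wrong height for those points. The later wrist picture agreed with the nest frame to about 3 mm.

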